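# Spent slide through the waste bin's spring flap

### The job

Throw away the spent slide that lies on the ledge of the slide-waste bin, without gripping it, pressing down on it or lifting it: push the bin's self-closing flap open with the outside of one finger and, while that finger keeps it open, push the slide along the ledge with the other finger until it drops into the well behind the flap. Do not let the slide reach the doorway before the flap stands open. Then draw back so that the flap swings shut, and leave the loose things around the bin where they are.

Things in the scene. Friction and masses are not known exactly. Their poses are not given: they have to be found in the camera images.
- waste_bin: low slide-waste bin, fixed, 310 long (its x) x 112 wide (its y) x 67 mm high, standing about crosswise, its well to the robot's left. Origin: on the worktop under the middle of the doorway between ledge and well. +x is the push direction, from ledge through doorway into well; +y the hinge side. Ledge and well are open above; offsets told with the other entries are in this frame, in mm
- mouth (a point): middle of the doorway at ledge height. The flat steel ledge, top at z = 55, runs from x = -150 to +4 between two side rails (y = +-52) that stand 12 above it. A black stop block, 20 high, stands at x = -14 to -2, y = -52 to -43
- well_floor (a point): middle of the padded floor of the open-topped well behind the ledge: the floor is at z = 11, the well reaches from x = 4 to 156 and y = -52 to 52, its walls up to z = 67
- flap (a joint): steel spring flap upright across the doorway like a low gate, 3 mm thick, from 2.5 to 27.5 mm above the ledge. 0 rad = shut; grows as it swings inward over the well (+x), stop at 1.5; it cannot swing outward. A spring always closes it: 0.02 N m at 0 to 0.08 N m at 1.5, a few N at a fingertip
- flap_hinge (a point): upright hinge pin of the flap at x = 0, y = +49, at mid height of the flap (z = 70); its post stands up to z = 89
- flap_edge (a point): rolled free edge of the flap at its mid height, 87 mm from the pin (y = -38 when shut). A finger going straight in holds the flap with its front, then its flank, until the finger's rear is some 70 mm past the doorway; then the flap slips off behind it and shuts. So keep the fingers not much wider apart than the slide needs (50 to 65 mm clear between them)
- slide: the spent slide: glass slide with a coating, on a white carrier, 28 (its x) x 52 (its y) x 8 mm high, 20 g; origin at the centre of its underside. It lies flat on the ledge, its centre 70 to 105 mm before the doorway and within 8 mm of the middle line, long side across the push within 0.15 rad. Pushed past the end of the ledge (bin x = +4 mm) it drops about 45 mm into the well
- vial: bystander: small capped vial, 28 mm diameter, 56 high, standing beyond the ledge's outer end; origin under its centre
- fitting: bystander: brass fitting, 15x13x25 mm, standing beyond the ledge's outer end; origin under its centre
- dish: bystander: petri dish, 74 mm diameter, 12 high, beyond the well's end; origin under its centre
- tweezers: bystander: tweezers, 126 long, lying on the worktop to the left
Not all that is in view belongs to the job. Of the things like the slide, leave any that is blue, red or turquoise; of the rest the smaller one is meant.

How it is judged:
By the outcome, as a careful person would: the job done as asked, in the order asked, and still so for the second after the job is handed in, with the robot touching nothing.
It also fails if it takes over 40 s, if anything falls off the work surface, if the arm or the gripper's body presses on something with over 40 N, if the wrist force passes 120 N, or if a joint passes its speed limit or range.

### The arm

A 7-joint arm with a two-finger parallel gripper is mounted at the origin on a cart in front of the work surface, level with it; the furniture and walls round the work are solid. World frame = base frame: x ahead of the robot, y to its left, z up, the work surface at z = 0. Lengths are in m, angles in rad, forces in N, time in s.
With the tool pointing down it reaches from about 0.425 to 0.925 m from the base axis. Payload 6.8 kg.
Tool frame: the origin (TCP) lies where the fingers leave the gripper's body, on its centre line; the fingertips stand robot.tips_ahead ahead of it and the grasp point (between the pads) lies 54 mm ahead of it (robot.tips_ahead is the distance from the TCP to the fingertips, in m); z points along the fingers, y is the direction in which the jaws open and shut (so a half turn about z gives the same grasp; the last joint's range is limited). The gripper opens to 85 mm and grips with 20 to 120 N. Pads are 22 mm wide; open, the fingers measure 114 mm over their backs; the gripper's body (76 mm by 85 mm) begins 54 mm behind the grasp point. The pads swing forward as they close: fully open they stand 13 mm farther back than shut.
Start: joints at [-1.456, 0.477, 0.022, 1.555, -0.011, 1.109, -0.083], TCP at [0.149, 0.658, 0.304] pointing down, gripper open.
Joint ranges: [-2.96, 2.96], [-0.34, 2.1], [-1.41, 1.46], [0.24, 2.44], [-1.37, 4.51], [0.17, 1.92], [-2.96, 2.96]. Speed limits (rad/s): [2.39, 2.39, 3.14, 3.14, 3.14, 3.14, 3.14].

### API

Orientations are given as a 3x3 rotation matrix whose columns are the frame's x, y, z axes.
In Python, from bench import get_state, viewer, job_done, robot gives the robot as it stands.
- The arm moves only by the tool step_arm, never from a script. Its argument "deltas" is a list of rows, each a list of 3 entries, a list of its own where there are three numbers: the shift along the tool's x, y, z normalised to -1 to 1, where 1 is 100 mm, then the turn about the tool's z normalised to -1 to 1, where 1 is pi/2 rad, then the closure, from 0 (fully open) to 1 (shut). In form: [[[x, y, z], roll, grip], ...]. A call has 1 to 20 rows; each row is the pose to reach, as a shift and turn from the pose commanded when the call began, along the tool's axes at that moment; what a row does not reach only later rows make up. A row lasts 1/12 s, in which the tool goes at most 41.7 mm and 7.16 degrees, less where a joint would pass 70% of its speed; a pose out of reach is approached as far as the arm can. A call with a number of a shift or a turn outside -1 to 1 is refused whole. A call with a gripper value outside its range is refused whole. The fingers move at their own pace and stop on an object; "grip_force" is the grip in N (left out, the last holds). Time passes only in rows, so rows that repeat a pose let the fingers close. It gives the time, the measured TCP pose, the force and the opening at its end, in the units of the state.
- get_state(): the state, without advancing time (a new reading comes with each control period).
- viewer.capture(name): name is "scene" or "top"; returns a dict with "image" (480x640x3 uint8, red, green, blue), "fx", "fy", "cx", "cy" (pixels), "dist_coeffs" ([k1, k2, p1, p2, k3] as OpenCV has them; the pictures are not rectified), "cam_to_world" (4x4, takes a point from camera to world coordinates). Camera axes: x right, y up, looking along -z (the intrinsics and any distortion apply to the point x, -y, -z); pixel columns grow to the right and rows downward; lengths in m; the calibration is good to about 2 mm. A picture is of the moment at which its call begins. There is no depth.
- job_done(): hands the job in, once; it reports no verdict.
The state is a dict: "t": time; "joint_positions": joint angles; "qd": joint speeds; "tau": joint torques, N m; "tool_pos": TCP position; "orientation": TCP orientation; "ft_force": force on the tool from outside, world axes, zero at the start; "ft_torque": the same for the moment, N m; "grip_width": finger opening in m.
Only numpy, scipy, OpenCV 4.12 (cv2) and the standard library are available. Lean on these libraries where they do the work, as an engineer would, in place of code of your own. Each camera call takes 0.05 s, during which the arm holds its last target. There are 200 camera calls.

## Working session

There is one attempt and no reset: what is moved stays moved. The work goes in short steps, Python scripts to look and compute and a tool call to move; the robot and the scene stay as the last step left them, time stands still between calls to the robot, and variables do not carry over. Pictures are saved under pics/ and viewed, about 8 in all and at most 12, crops included, and the job is handed in when it is done.

Besides the shell and the picture viewer there is one more tool, called after ">>>" as a command line: name --argument value ..., lists and objects as JSON in quotes. step_arm: Moves the arm, as the interface text tells. Its arguments: {"type":"object","properties":{"deltas":{"type":"array"},"grip_force":{"type":"number"}},"required":["deltas"]}

```bash
mkdir -p pics; ls; python3 - <<'E'
from bench import get_state, viewer, robot
import cv2, pickle
s=get_state(); print(s['t'],s['tool_pos'],s['orientation'],s['grip_width'],robot.tips_ahead)
d={}
for n in("scene","top"):
    c=viewer.capture(n); d[n]=c; cv2.imwrite(f"pics/{n}0.png",c["image"][:,:,::-1]); print(n,c["fx"],c["dist_coeffs"],c["cam_to_world"])
pickle.dump(d,open("cap0.pkl","wb"))
E
```

```text
pics
0.0 [0.14906124 0.65785417 0.30294174] [[-9.75291222e-01  2.20922986e-01 -2.56557425e-04]
 [ 2.20923086e-01  9.75289568e-01 -1.80259784e-03]
 [-1.48017519e-04 -1.81473731e-03 -9.99998342e-01]] 0.08554044435541149 0.0726
scene 542.1687753027419 [-0.1507799  0.         0.         0.         0.       ] [[ 0.5797953   0.43880218 -0.68650568 -0.2761061 ]
 [-0.81456029  0.33093609 -0.47641666 -0.5260246 ]
 [ 0.01813684  0.83542441  0.54930603  0.73872948]
 [ 0.          0.          0.          1.        ]]
top 552.5294669665165 [-0.13590961  0.          0.          0.          0.        ] [[-4.55774733e-03  9.94742899e-01 -1.02302457e-01  4.40190816e-01]
 [-9.99989406e-01 -4.46796877e-03  1.10670698e-03  6.99442566e-02]
 [ 6.43804729e-04  1.02306417e-01  9.94752724e-01  1.16811406e+00]
 [ 0.00000000e+00  0.00000000e+00  0.00000000e+00  1.00000000e+00]]
```

View pics/top0.png

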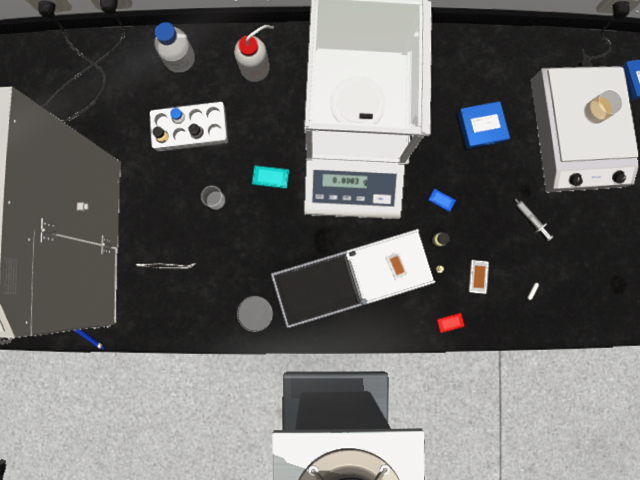

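View pics/scene0.png

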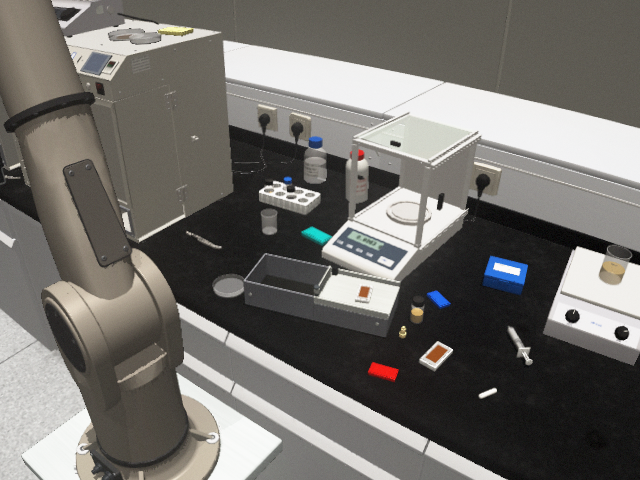

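Both views show the bin around (272–435, 230–326) in the top view. The well is on the left and the slide with the orange coating is at about (397,265). The other white slide lies off the bin at (479,277). I'll zoom in for the corners.

```bash
python3 - <<'E'
import cv2,pickle
d=pickle.load(open("cap0.pkl","rb"))
im=d["top"]["image"][220:335,262:462,::-1]
cv2.imwrite("pics/crop1.png",cv2.resize(im,None,fx=4,fy=4,interpolation=cv2.INTER_CUBIC))
E
```

```text
(no output)
```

View pics/crop1.png

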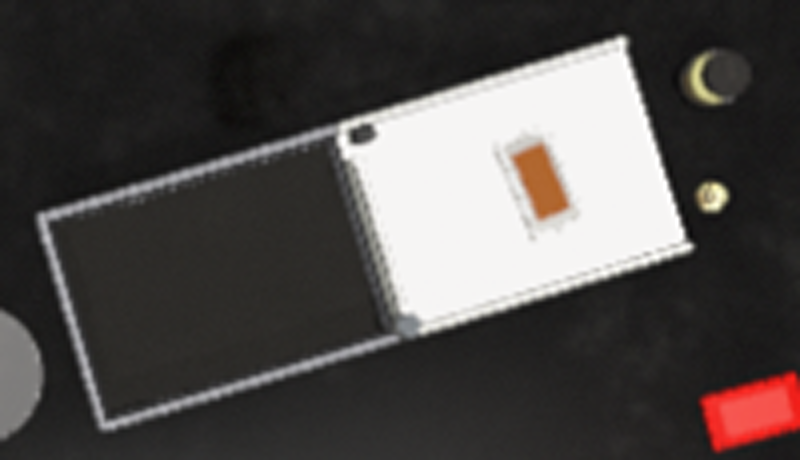

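```bash
cat > h.py <<'E'
import numpy as np,cv2,pickle
from scipy.optimize import least_squares
def K(c): return np.array([[c["fx"],0,c["cx"]],[0,c["fy"],c["cy"]],[0,0,1.]])
def proj(c,P):
    M=np.linalg.inv(c["cam_to_world"]); P=np.atleast_2d(P)@M[:3,:3].T+M[:3,3]
    return cv2.projectPoints(P*[1,-1,-1],np.zeros(3),np.zeros(3),K(c),np.array(c["dist_coeffs"]))[0][:,0]
def unproj(c,uv,z):
    q=cv2.undistortPoints(np.array(uv,float).reshape(-1,1,2),K(c),np.array(c["dist_coeffs"]))[:,0]
    T=c["cam_to_world"]; r=np.c_[q[:,0],-q[:,1],-np.ones(len(q))]@T[:3,:3].T
    return T[:3,3]+r*((z-T[2,3])/r[:,2])[:,None]
def orange(c,box):
    x0,y0,x1,y1=box; h=cv2.cvtColor(c["image"][y0:y1,x0:x1],cv2.COLOR_RGB2HSV)
    m=((h[...,0]>4)&(h[...,0]<22)&(h[...,1]>130)).astype(np.uint8)
    v,u=np.nonzero(m); return np.c_[u+x0,v+y0].astype(np.float32)
def b2w(p,P):
    x,y,a=p; P=np.atleast_2d(P); c,s=np.cos(a),np.sin(a)
    return np.c_[x+c*P[:,0]-s*P[:,1],y+s*P[:,0]+c*P[:,1],P[:,2]]
def w2b(p,P):
    x,y,a=p; P=np.atleast_2d(P); c,s=np.cos(a),np.sin(a); X=P[:,0]-x;Y=P[:,1]-y
    return np.c_[c*X+s*Y,-s*X+c*Y,P[:,2]]
E
python3 - <<'E'
from h import *
d=pickle.load(open("cap0.pkl","rb")); t=d["top"]; s=d["scene"]
uv=np.array([[38,215],[625,38],[692,247],[104,430]])/4+[262-.4,220-.4]
B=np.array([[160,-56,67],[-150,-56,67],[-150,56,67],[160,56,67]])/1e3
r=least_squares(lambda p:(proj(t,b2w(p,B))-uv).ravel(),[.5,.0,1.8]); p=r.x
print("bin",p,"res",r.fun.round(2))
np.save("bin.npy",p)
for c,box in((t,(380,245,415,285)),(s,(345,275,385,310))):
    q=orange(c,box); w=unproj(c,q,.063); b=w2b(p,w)
    m=b.mean(0); rc=cv2.minAreaRect((b[:,:2]*1e3).astype(np.float32)); print(len(q),m*1e3,rc)
print("scene rim",proj(s,b2w(p,B)).round(1)) 
for nm,px,z in(("vial",(441,239),.056),("fit",(439.8,269),.025),("dish",(255,313),.012)):
    w=unproj(t,[px],z); print(nm,w,w2b(p,w)*1e3)
E
```

```text
bin [ 0.47332502 -0.01165011  1.86175228] res [-0.4   0.01  0.44 -0.7   0.74  0.23 -0.74  0.41]
122 [-86.31161206   1.24559276  63.        ] ((-86.33919525146484, 1.2384748458862305), (14.813467025756836, 32.91786575317383), 6.517770290374756)
74 [-88.32168838   0.96494345  63.        ] ((-88.28326416015625, 0.7733249664306641), (15.298481941223145, 31.864912033081055), 5.680281162261963)
scene rim [[263.3 252.1]
 [399.1 280.4]
 [387.  312.7]
 [241.5 279.9]]
vial [[ 0.54939197 -0.18763248  0.056     ]] [[-190.407034    -22.38612538   56.        ]]
fit [[ 0.48964772 -0.19063875  0.025     ]] [[-176.14823086   35.70947967   25.        ]]
dish [[0.40061666 0.19471369 0.012     ]] [[218.54805479  10.45323813  12.        ]]
```

```bash
cat > nav.py <<'E'
import sys; from h import *; from bench import get_state, robot
p=np.load("bin.npy")
def rel(w,yaw=p[2]):
    "tool-axis shift (units of 100mm) and roll units to world TCP target, tool y at yaw"
    s=get_state(); R=np.array(s["orientation"]); d=R.T@(np.array(w)-s["tool_pos"])*10
    return d.round(3), round(-(yaw-np.arctan2(R[1,1],R[0,1]))/(np.pi/2),3)
E
python3 - <<'E'
from nav import *
d=pickle.load(open("cap0.pkl","rb"));t=d["top"]
print("box base edge",unproj(t,[[120,160],[117,325]],0)[:,:2])
print([a for a in dir(robot) if a[0]!='_'])
T=b2w(p,[[-.079,.003,.303]])[0]; print("target",T)
for w in [(.16,.45,.303),(.30,.36,.303),(.42,.18,.303),T]: print(w,*rel(w))
E
```

```text
box base edge [[0.73272759 0.49751308]
 [0.37329985 0.49291935]]
['IKError', 'tips_ahead']
target [ 0.4931137  -0.08819035  0.303     ]
(0.16, 0.45, 0.303) [-0.566 -2.004  0.004] -0.327
(0.3, 0.36, 0.303) [-2.13  -2.572  0.005] -0.327
(0.42, 0.18, 0.303) [-3.698 -4.063  0.007] -0.327
[ 0.4931137  -0.08819035  0.303     ] [-5.004 -6.517  0.011] -0.327
```

>>> step_arm --deltas '[[[-0.05,-0.33,0],0,0.27],[[-0.12,-0.66,0],0,0.27],[[-0.25,-1,0],0,0.27]]'

```text
t: 0.35
tool_pos: [0.1498, 0.5543, 0.3029]
orientation: [[-0.976, 0.219, -0.001], [0.219, 0.976, -0.001], [0.001, -0.001, -1.0]]
ft_force: [0.7, -1.0, 0.2]
grip_width: 0.0622
```

>>> step_arm --deltas '[[[-0.1,-0.33,0],0,0.27],[[-0.2,-0.66,0],0,0.27],[[-0.35,-1,0],0,0.27]]'

```text
t: 0.6
tool_pos: [0.1627, 0.4484, 0.3035]
orientation: [[-0.976, 0.22, -0.001], [0.22, 0.976, -0.0], [0.0, -0.001, -1.0]]
ft_force: [1.1, 0.6, 0.7]
grip_width: 0.0625
```

>>> step_arm --deltas '[[[-0.35,-0.12,0],0,0.27],[[-0.7,-0.24,0],0,0.27],[[-1,-0.35,0],0,0.27]]'

```text
t: 0.85
tool_pos: [0.2545, 0.3919, 0.304]
orientation: [[-0.975, 0.221, 0.0], [0.221, 0.975, 0.0], [-0.0, 0.0, -1.0]]
ft_force: [0.7, 0.3, 0.2]
grip_width: 0.0621
```

>>> step_arm --deltas '[[[-0.3,-0.2,0],0,0.27],[[-0.6,-0.4,0],0,0.27],[[-0.9,-0.65,0],0,0.27]]'

```text
t: 1.1
tool_pos: [0.3276, 0.3096, 0.3039]
orientation: [[-0.975, 0.22, 0.0], [0.22, 0.975, 0.0], [-0.0, 0.0, -1.0]]
ft_force: [1.4, 0.8, -0.4]
grip_width: 0.0622
```

>>> step_arm --deltas '[[[-0.3,-0.3,0],0,0.27],[[-0.6,-0.6,0],0,0.27],[[-0.95,-0.95,0],0,0.27]]'

```text
t: 1.35
tool_pos: [0.3938, 0.2028, 0.3038]
orientation: [[-0.975, 0.221, -0.0], [0.221, 0.975, 0.0], [0.0, 0.0, -1.0]]
ft_force: [0.8, 0.6, -1.0]
grip_width: 0.0623
```

>>> step_arm --deltas '[[[-0.2,-0.33,0],0,0.27],[[-0.4,-0.66,0],0,0.27],[[-0.6,-0.97,0],0,0.27]]'

```text
t: 1.6
tool_pos: [0.4304, 0.0946, 0.3038]
orientation: [[-0.975, 0.222, -0.0], [0.222, 0.975, 0.0], [0.0, -0.0, -1.0]]
ft_force: [0.1, 0.4, 0.3]
grip_width: 0.0624
```

>>> step_arm --deltas '[[[-0.2,-0.33,0],-0.06,0.27],[[-0.4,-0.66,0],-0.12,0.27],[[-0.6,-0.97,0],-0.18,0.27],[[-0.6,-0.97,0],-0.25,0.27],[[-0.6,-0.97,0],-0.327,0.27],[[-0.6,-0.97,0],-0.327,0.27],[[-0.6,-0.97,0],-0.327,0.27]]'

```text
t: 2.18
tool_pos: [0.4673, -0.0109, 0.3037]
orientation: [[-0.959, -0.283, -0.001], [-0.283, 0.959, 0.0], [0.001, 0.0, -1.0]]
ft_force: [-0.4, 0.5, 0.2]
grip_width: 0.0622
```

```bash
python3 - <<'E'
from nav import *
T=b2w(p,[[-.079,.003,.2]])[0]; s=get_state(); print(s['t'],s['tool_pos'],s['grip_width'],robot.tips_ahead, rel(T))
E
```

```text
2.1833 [ 0.46726342 -0.01092315  0.30365118] 0.06221889081543702 0.0726 (array([-0.03 , -0.814,  1.036]), np.float64(-0.002))
```

>>> step_arm --deltas '[[[-0.01,-0.33,0],0,0.27],[[-0.02,-0.66,0.2],0,0.27],[[-0.03,-0.81,0.6],0,0.27],[[-0.03,-0.81,1.0],0,0.27],[[-0.03,-0.81,1.0],0,0.27],[[-0.03,-0.81,1.0],0,0.27]]'

```text
t: 2.68
tool_pos: [0.4922, -0.087, 0.2026]
orientation: [[-0.959, -0.285, -0.005], [-0.285, 0.959, -0.0], [0.005, 0.001, -1.0]]
ft_force: [0.1, -0.2, 1.5]
grip_width: 0.0625
```

```bash
python3 - <<'E'
from nav import *; from bench import viewer
T=b2w(p,[[-.079,.003,.1306]])[0]; s=get_state(); print(s['t'],s['tool_pos'],s['grip_width'],robot.tips_ahead, rel(T), w2b(p,[s['tool_pos']]))
d={n:viewer.capture(n) for n in("scene","top")}; pickle.dump(d,open("cap1.pkl","wb"))
c=d["scene"]; im=c["image"][170:340,230:430,::-1].copy(); im=cv2.resize(im,None,fx=3.2,fy=3.2,interpolation=cv2.INTER_CUBIC)
t2=d["top"]["image"][220:335,262:462,::-1]; t2=cv2.resize(t2,None,fx=3.2,fy=3.2,interpolation=cv2.INTER_CUBIC)[:, :]
cv2.imwrite("pics/s1.png",im); cv2.imwrite("pics/t1.png",t2)
ctr=w2b(p,[s['tool_pos']])[0]
z=s['tool_pos'][2]-.0726
for sx in(-1,1):
  for off in(.031,.0455):
    for y in(-.011,.011):
      q=proj(c,b2w(p,[[ctr[0]+sx*off,ctr[1]+y,z]]))[0]; print(sx,off,y,((q-[230,170])*3.2).round())
q=proj(c,b2w(p,[[ctr[0],ctr[1],z+.01],[ctr[0],ctr[1],z]])); print("px per 10mm",(q[1]-q[0])*3.2)
E
```

```text
2.6833 [ 0.49224367 -0.08699767  0.20258929] 0.06246849388281493 0.0726 (array([-0.009, -0.015,  0.72 ]), np.float64(-0.001)) [[-0.07760787  0.00349132  0.20258929]]
-1 0.031 -0.011 [469. 302.]
-1 0.031 0.011 [461. 321.]
-1 0.0455 -0.011 [492. 306.]
-1 0.0455 0.011 [484. 326.]
1 0.031 -0.011 [373. 282.]
1 0.031 0.011 [363. 301.]
1 0.0455 -0.011 [351. 278.]
1 0.0455 0.011 [341. 296.]
px per 10mm [-0.94063084 13.37205872]
```

View pics/s1.png

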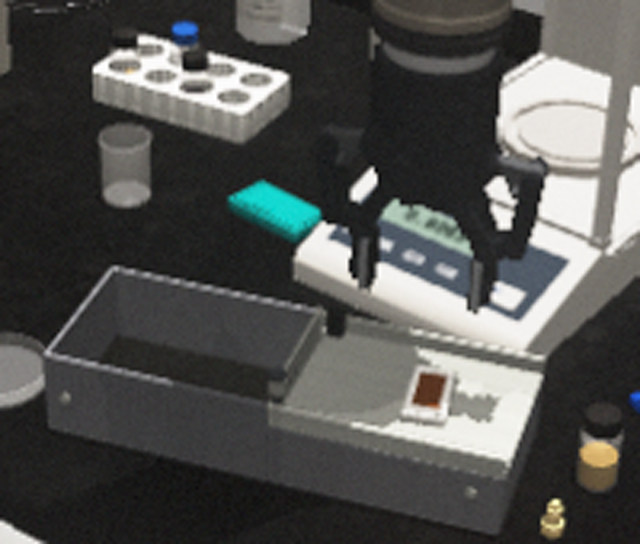

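```bash
python3 - <<'E'
from nav import *
d=pickle.load(open("cap1.pkl","rb")); c=d["scene"]; s=get_state()
x0,y0,f=325,225,10
im=cv2.resize(c["image"][y0:y0+50,x0:x0+70,::-1],None,fx=f,fy=f,interpolation=cv2.INTER_CUBIC)
im=cv2.convertScaleAbs(im,alpha=1.5,beta=30)
ctr=w2b(p,[s['tool_pos']])[0]
for h,col in((.0726,(0,0,255)),(.066,(0,255,0))):
  for sx in(-1,1):
    P=[[ctr[0]+sx*o,ctr[1]+y,.2026-h] for o,y in((.031,-.011),(.031,.011),(.0455,.011),(.0455,-.011))]
    q=((proj(c,b2w(p,P))-[x0,y0]+.5)*f).astype(np.int32); cv2.polylines(im,[q],True,col,1)
cv2.imwrite("pics/tip.png",im)
E
```

```text
(no output)
```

View pics/tip.png

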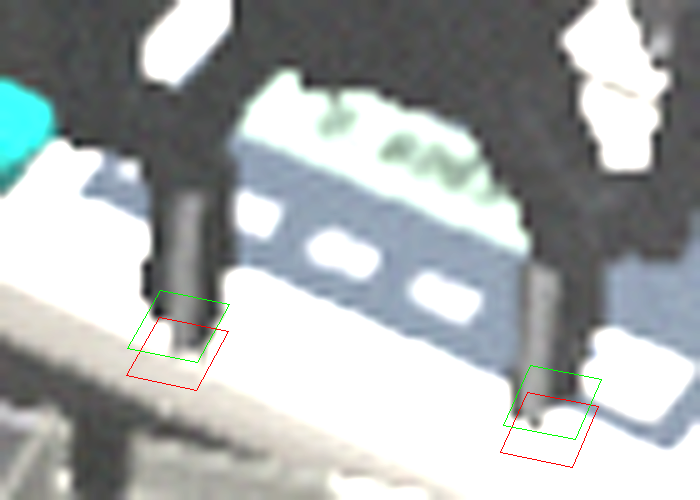

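The slide lies between the two fingers. The fingertips end at about rows 350 and 425 in the crop, near the green (66 mm) outline. That means the tips are only about 66 mm ahead at this opening, so I'm descending to a TCP z of about 0.1245.

>>> step_arm --deltas '[[[-0.01,-0.015,0.25],0,0.27],[[-0.01,-0.015,0.5],0,0.27],[[-0.01,-0.015,0.65],0,0.27],[[-0.01,-0.015,0.72],0,0.27],[[-0.01,-0.015,0.76],0,0.27],[[-0.01,-0.015,0.78],0,0.27],[[-0.01,-0.015,0.78],0,0.27],[[-0.01,-0.015,0.78],0,0.27]]'

```text
t: 3.45
tool_pos: [0.4958, -0.0888, 0.1271]
orientation: [[-0.958, -0.287, 0.002], [-0.287, 0.958, 0.0], [-0.002, -0.0, -1.0]]
ft_force: [-0.4, -0.1, 0.1]
grip_width: 0.0622
```

```bash
python3 - <<'E'
from nav import *; from bench import viewer
s=get_state(); print(s['t'],s['tool_pos'],s['grip_width'],s['ft_force'], w2b(p,[s['tool_pos']]))
d={n:viewer.capture(n) for n in("scene","top")}; pickle.dump(d,open("cap2.pkl","wb"))
a=cv2.resize(d["scene"]["image"][235:325,300:410,::-1],None,fx=5,fy=5,interpolation=cv2.INTER_CUBIC)
cv2.imwrite("pics/s2.png",a)
E
```

```text
3.45 [ 0.49578773 -0.08877557  0.12705552] 0.062202047231340575 [-0.39811728 -0.11094718  0.1448846 ] [[-0.08032772  0.00060624  0.12705552]]
```

View pics/s2.png

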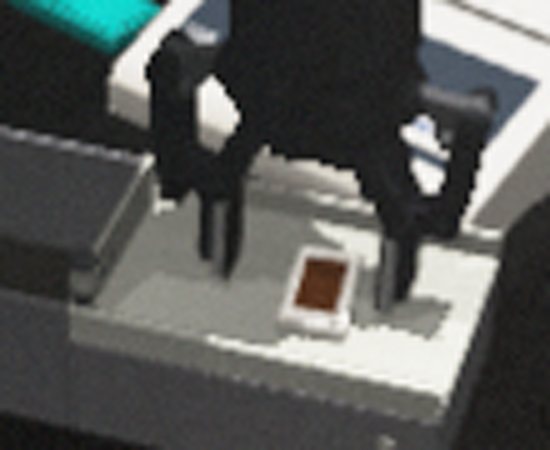

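The slide at about (322,285) sits between the front finger tip (225,278) and the rear finger tip (390,308), untouched. I'm lowering the last few mm.

>>> step_arm --deltas '[[[0.02,0,0.01],0,0.27],[[0.02,0,0.02],0,0.27],[[0.02,0,0.03],0,0.27],[[0.02,0,0.03],0,0.27],[[0.02,0,0.03],0,0.27],[[0.02,0,0.03],0,0.27]]'

```text
t: 4.05
tool_pos: [0.4931, -0.0895, 0.1228]
orientation: [[-0.958, -0.287, -0.0], [-0.287, 0.958, -0.0], [0.0, 0.0, -1.0]]
ft_force: [-0.2, 0.1, -0.1]
grip_width: 0.0622
```

>>> step_arm --deltas '[[[0,0.05,0],0,0.27],[[0,0.1,0],0,0.27],[[0,0.15,0],0,0.27],[[0,0.2,0],0,0.27],[[0,0.25,0],0,0.27],[[0,0.3,0],0,0.27],[[0,0.35,0],0,0.27],[[0,0.4,0],0,0.27],[[0,0.45,0],0,0.27],[[0,0.5,0],0,0.27],[[0,0.55,0],0,0.27],[[0,0.6,0],0,0.27],[[0,0.6,0],0,0.27]]'

```text
t: 5.13
tool_pos: [0.4757, -0.0308, 0.1228]
orientation: [[-0.958, -0.288, -0.0], [-0.288, 0.958, 0.001], [0.0, 0.001, -1.0]]
ft_force: [0.9, -0.6, -0.2]
grip_width: 0.0624
```

```bash
python3 - <<'E'
from nav import *; from bench import viewer
s=get_state(); print(s['t'],s['tool_pos'],s['grip_width'],s['ft_force'], w2b(p,[s['tool_pos']]))
d={n:viewer.capture(n) for n in("scene","top")}; pickle.dump(d,open("cap3.pkl","wb"))
q=orange(d["scene"],(300,265,385,310)); b=w2b(p,unproj(d["scene"],q,.063)); print(len(q),b.mean(0)*1e3, cv2.minAreaRect((b[:,:2]*1e3).astype(np.float32)))
a=cv2.resize(d["scene"]["image"][225:325,270:410,::-1],None,fx=5,fy=5,interpolation=cv2.INTER_CUBIC)
cv2.imwrite("pics/s3.png",a)
E
```

```text
5.1333 [ 0.47569294 -0.03075435  0.1228482 ] 0.06243464668049297 [ 0.88904761 -0.58444352 -0.19270351] [[-0.01898058  0.003212    0.1228482 ]]
59 [-36.54399101  -0.40953093  63.        ] ((-36.480987548828125, -1.2424726486206055), (13.662070274353027, 29.684978485107422), 0.38593897223472595)
```

View pics/s3.png

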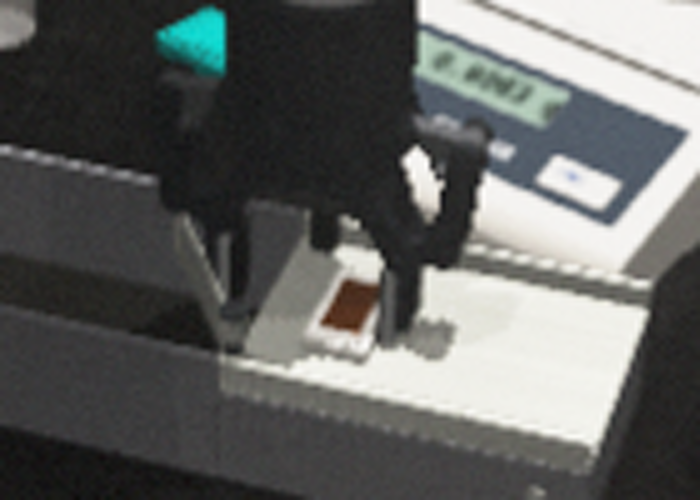

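The slide at (345,305) is square against the rear finger, its front edge about 22 mm before the doorway. The flap is swung in around the front finger at (215,270). I'll keep pushing.

>>> step_arm --deltas '[[[0,0.05,0],0,0.27],[[0,0.1,0],0,0.27],[[0,0.15,0],0,0.27],[[0,0.2,0],0,0.27],[[0,0.25,0],0,0.27],[[0,0.3,0],0,0.27],[[0,0.35,0],0,0.27],[[0,0.4,0],0,0.27],[[0,0.45,0],0,0.27],[[0,0.5,0],0,0.27],[[0,0.54,0],0,0.27],[[0,0.54,0],0,0.27],[[0,0.54,0],0,0.27]]'

```text
t: 6.32
tool_pos: [0.4604, 0.0202, 0.1229]
orientation: [[-0.958, -0.287, 0.0], [-0.287, 0.958, 0.0], [-0.0, 0.0, -1.0]]
ft_force: [0.8, -0.3, -0.4]
grip_width: 0.0625
```

```bash
python3 - <<'E'
from nav import *; from bench import viewer
s=get_state(); print(s['t'],s['tool_pos'],s['grip_width'],s['ft_force'], w2b(p,[s['tool_pos']]))
d={n:viewer.capture(n) for n in("scene","top")}; pickle.dump(d,open("cap4.pkl","wb"))
a=cv2.resize(d["scene"]["image"][215:325,230:390,::-1],None,fx=5,fy=5,interpolation=cv2.INTER_CUBIC)
cv2.imwrite("pics/s4.png",cv2.convertScaleAbs(a,alpha=1.5,beta=10))
E
```

```text
6.3167 [0.46039139 0.02019502 0.12289516] 0.062499482593009366 [ 0.84926912 -0.33703079 -0.43635916] [[0.03421692 0.00325468 0.12289516]]
```

View pics/s4.png

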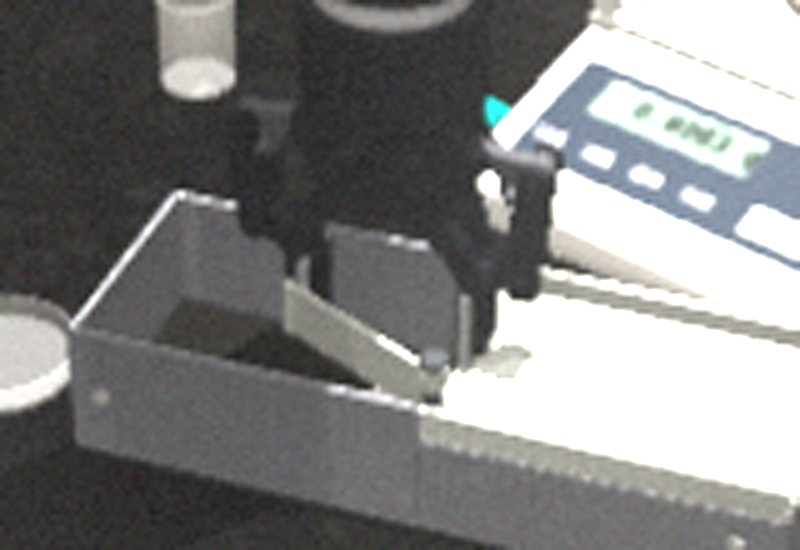

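The slide has gone from the ledge into the well and the flap rests on the front finger (285,290). I'm drawing back along the same line.

>>> step_arm --deltas '[[[0,-0.08,0],0,0.27],[[0,-0.16,0],0,0.27],[[0,-0.24,0],0,0.27],[[0,-0.32,0],0,0.27],[[0,-0.4,0],0,0.27],[[0,-0.48,0],0,0.27],[[0,-0.56,0],0,0.27],[[0,-0.64,0],0,0.27],[[0,-0.72,0],0,0.27],[[0,-0.8,0],0,0.27],[[0,-0.88,0],0,0.27],[[0,-0.96,0],0,0.27],[[0,-1.0,0],0,0.27],[[0,-1.0,0],0,0.27],[[0,-1.0,0],0,0.27]]'

```text
t: 7.67
tool_pos: [0.489, -0.0761, 0.1228]
orientation: [[-0.958, -0.286, -0.0], [-0.286, 0.958, 0.0], [0.0, 0.0, -1.0]]
ft_force: [-0.5, 0.3, -0.7]
grip_width: 0.0625
```

>>> step_arm --deltas '[[[0,0,-0.2],0,0.27],[[0,0,-0.5],0,0.27],[[0,0,-0.8],0,0.27],[[0,0,-1.0],0,0.27],[[0,0,-1.0],0,0.27]]'

```text
t: 8.08
tool_pos: [0.491, -0.0758, 0.2266]
orientation: [[-0.958, -0.287, 0.007], [-0.287, 0.958, 0.001], [-0.007, -0.001, -1.0]]
ft_force: [0.9, -0.5, 0.3]
grip_width: 0.0625
```

>>> step_arm --deltas '[[[0,-0.3,-0.2],0,0.27],[[0,-0.6,-0.5],0,0.27],[[0,-0.9,-0.8],0,0.27],[[0,-1.0,-1.0],0,0.27],[[0,-1.0,-1.0],0,0.27],[[0,-1.0,-1.0],0,0.27]]'

```text
t: 8.58
tool_pos: [0.518, -0.172, 0.3232]
orientation: [[-0.958, -0.286, 0.001], [-0.286, 0.958, 0.0], [-0.001, -0.0, -1.0]]
ft_force: [-0.7, 1.0, -1.1]
grip_width: 0.0623
```

```bash
python3 - <<'E'
from nav import *; from bench import viewer
s=get_state(); print(s['t'],s['tool_pos'],s['ft_force'],w2b(p,[s['tool_pos']]))
d={n:viewer.capture(n) for n in("scene","top")}; pickle.dump(d,open("cap5.pkl","wb"))
a=cv2.resize(d["top"]["image"][220:345,225:465,::-1],None,fx=3.3,fy=2.3*3.3/2.3,interpolation=cv2.INTER_CUBIC)
cv2.imwrite("pics/t5.png",cv2.convertScaleAbs(a,alpha=1.2,beta=10))
E
```

```text
8.5833 [ 0.51799789 -0.17204459  0.32316501] [-0.66151775  1.02364743 -1.06062404] [[-0.16646834  0.0032168   0.32316501]]
```

View pics/t5.png

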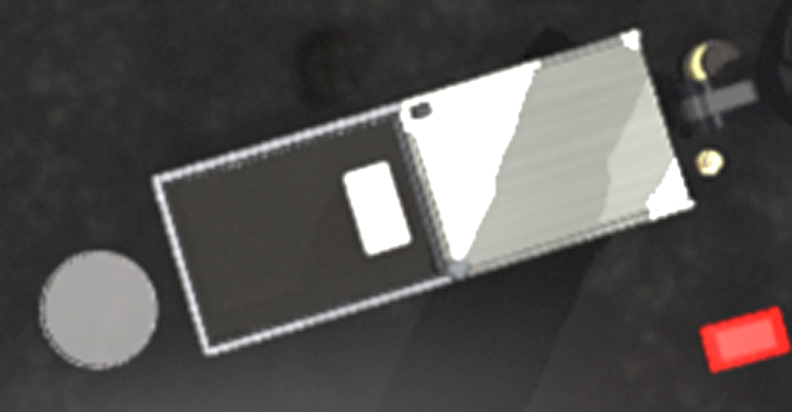

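The slide lies in the well at (377,208), coating side down. The flap is shut across the doorway, and the vial, fitting and dish are at their first pixel positions.

```bash
python3 -c "
from bench import job_done,get_state; print(get_state()['t'],job_done())"
```

```text
the job is handed in; nothing more can be done
8.6833 None
```

The slide is in the well and the flap is shut behind it; I handed the job in at about 8.7 s of the 40 s allowed. I set the fingers 62 mm apart, one on each side of the slide. The outside of the front finger swung the flap open while the rear finger pushed the slide along the ledge until it dropped. I then drew straight back the way I came and lifted clear.

**Last checks:**
- **Final top picture:** the slide lies on the well floor and the flap is shut. It turned over as it fell, so its coating faces down. The vial, fitting and dish are at their first pixel positions.
- **Tweezers:** they were outside the last crop, so I didn't check them again, but the arm never came down near them.
- **Forces:** the readings I took stayed around 1 N.
- **Order:** when the slide's front edge was still about 22 mm before the doorway, the flap was already swinging in around the front finger. I have no picture of the moment the slide crossed, but by calculation the flap was then open about 50°.

**One disagreement:** the camera put the fingertips about 66 mm ahead of the TCP at this opening, against 72.6 mm from `robot.tips_ahead`. I went by the camera, and there was no sign of contact with the ledge.

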